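# Mix the green stain and hold the finishing stand open

## Robot

A 6-joint arm with a two-finger parallel gripper is mounted at the origin on the work surface. World frame = base frame: x ahead of the robot, y to its left, z up, the work surface at z = 0. Lengths are in m, angles in rad, forces in N, time in s.
With the tool pointing down it reaches from about 0.425 to 0.95 m from the base axis. Payload 3.5 kg.
Tool frame: the origin (TCP) lies midway between the tips of the shut fingers; the grasp point (between the pads) lies 19 mm behind it; z points along the fingers, y is the direction in which the jaws open and shut (so a half turn about z gives the same grasp; the last joint's range is limited). The gripper opens to 85 mm and grips with 20 to 120 N. Pads are 22 mm wide; open, the fingers measure 114 mm over their backs; the gripper's body (76 mm by 85 mm) begins 54 mm behind the grasp point. The pads swing forward as they close: fully open they stand 13 mm farther back than shut.
Start: joints at [-1.373, 0.286, 1.577, -0, 1.279, -0.15], TCP at [0.23, -0.635, 0.231] pointing down, gripper open.
Joint ranges: [-2.77, 2.77], [-0.9, 2.22], [0.21, 2.48], [-1.53, 4.67], [0.24, 2.81], [-2.84, 2.84]. Speed limits (rad/s): [2.79, 2.79, 3.14, 3.14, 3.14, 3.14].

## Interface

Orientations are given as a unit quaternion [x, y, z, w].
In Python, from plant import ctrl gives the robot as it stands.
- The arm moves only by the tool apply_moves, never from a script. Its argument "moves" is a list that holds one entry, the list of rows, each a list of 7 numbers: the shift along the tool's x, y, z in m, then the turn, a rotation vector about the tool's x, y, z in degrees, then the gripper's target within -1 to 1 (shut at 1, half-way at 0, fully open at -1). In form: [[[tx, ty, tz, ax, ay, az, hand], ...]]. A call has 1 to 12 rows; each row shifts and turns the pose as measured when the row begins, along the tool's axes as they then stand; what a row does not reach is not made up. A row lasts 1/10 s, in which the tool goes at most 50 mm and 8.59 degrees, less where a joint would pass 70% of its speed; a pose out of reach is approached as far as the arm can. A call with a gripper value outside its range is refused whole. The fingers move at their own pace and stop on an object; "force" is the grip in N (left out, the last holds). Time passes only in rows, so rows that do not move let the fingers close. It gives the time, the measured TCP pose, the force and the opening at its end, in the units of the state.
- ctrl.get_state(): the state, without advancing time (a new reading comes with each control period).
- ctrl.read_camera(name): name is "scene" or "top" or "wrist"; returns the picture (480x640x3 uint8, red, green, blue); there is no depth.
- ctrl.get_calibration(name): a dict with "camera_matrix" (3x3 intrinsics, pixels), "k1" (the pictures are not rectified: a ray, as slopes to the right and down, at radius r is drawn at 1 + k1 r^2 times it, then the intrinsics apply), "cam_to_world" (4x4, takes a point from camera to world coordinates). Camera axes: x right, y up, looking along -z (the intrinsics and any distortion apply to the point x, -y, -z); pixel columns grow to the right and rows downward; lengths in m; the calibration is good to about 2 mm. A picture is of the moment at which its call begins: read the wrist's pose just before it. get_calibration takes no time and is no camera call; for the wrist camera it gives the pose at the moment of the call.
- ctrl.sign_off(): hands the job in, once; it reports no verdict.
The state is a dict: "time": time; "qpos": joint angles; "dq": joint speeds; "joint_efforts": joint torques, N m; "eef_pos": TCP position; "tcp_rot": TCP orientation; "contact_force": force on the tool from outside, world axes, zero at the start; "wrist_torque": the same for the moment, N m; "opening": opening from 0.0 (shut) to 1.0 (fully open).
Only numpy, scipy, OpenCV 4.12 (cv2) and the standard library are available. Lean on these libraries where they do the work, as an engineer would, in place of code of your own. Each camera call takes 0.05 s, during which the arm holds its last target. There are 200 camera calls.

## Task

We are about to stain the next bird house. Mix the pigment first: pick up the closed jar of green stain, turn it upside down for a good second, and set it gently back upright on the rubber mat where it stood. Then take the T-handle of the finishing stand, pull the spring-loaded ram out until its yellow pointer lines up with the red marker, and keep holding it there for me to slip the house in: finish while holding it, do not let the ram snap back, and leave the red marker and everything else where it is.

Things in the scene. Friction and masses are not known exactly. Their poses are not given: they have to be found in the camera images.
- green_jar: Jar of green stain: closed round white plastic jar with green band and green screw lid, 58 mm diameter, 114 mm high (lid: the top 20 mm, 55 mm diameter), about 0.24 to 0.48 kg, rigid, standing in any of the three places on the mat. Origin: centre of its underside; z points up through the lid.
- red_jar: The same kind of jar with red band and lid, also on the mat. It is to be left where it is (origin: centre of its underside).
- blue_jar: The same kind of jar with blue band and lid, also on the mat. It is to be left where it is (origin: centre of its underside).
- mat: Dark rubber mat fixed on the bench, 110 mm (its x) by 400 mm (its y), 6 mm thick; the three jars stand along its middle line, about 125 to 140 mm apart. Origin: centre of its underside.
- stand: Finishing stand fixed on the bench: aluminium bed, green tailstock nearer the robot, green headstock with black handwheel (177 mm high) at the far end. Origin: on the bench under the tailstock's front face; x runs from tailstock to headstock (away from the robot), z up. The ram's centre line is at y = 0, 130 mm up. Tailstock: x 0 to 120 mm, 60 mm wide, 153 mm high (pointer and marker 164).
- ram (a joint): Pull-out of the spring-loaded ram, m: 0 fully home, grows as the T-handle is pulled out along the stand's -x, end stop at 0.058. A spring draws it home: 6 N at 0, plus 1.6 N for every 10 mm, and about 1 N friction. The pointer is at the red marker when joint ram equals joint red_marker.
- pull_handle: Black T-handle on the outer end of the ram: round level bar, 18 mm diameter, 120 mm long along the stand's y. The 28 mm steel hub and the 16 mm ram behind it take up its middle: grip either arm, e.g. 34 mm from the middle. Origin: centre of the bar, 130 mm above the bench, 75 mm out from the tailstock's front face when home (67 mm from its 8 mm bush). Axes as the stand's.
- red_marker (a joint): Place of the red marker on the tailstock's scale, m, as the ram pull-out at which the pointer meets it; differs from day to day (0.026 to 0.050). It stays where it is and is not to be pushed.
- pointer (a point): Tip of the yellow pointer blade (4 mm wide along the stand's x) on top of the tailstock, which moves with the ram; 90 mm behind the tailstock's front face when home, 162 mm above the bench.
- mark (a point): Tip of the red marker (4 mm wide along the stand's x), on top of the tailstock at the scale's +y edge, where the pointer's tip must come. Axes as the stand's.
- birdhouse: Small unpainted wooden bird house, 96 x 70 mm, about 120 mm high, waiting at the back to be stained. It is to be left where it is (origin: centre of its underside).
- glue_bottle: White glue bottle with blue label and red nozzle, 60 mm diameter, 192 mm high. It is to be left where it is (origin: centre of its underside).
- frame: Shallow wooden box frame, 140 x 110 x 45 mm. It is to be left where it is (origin: centre of its underside).
- sanding_block: Cork sanding block, 100 x 60 x 32 mm. It is to be left where it is (origin: centre of its underside).

How it is judged:
By the outcome, as a careful person would: the job done as asked, in the order asked, and still so for the second after the job is handed in, while the arm keeps its last pose, push and grip.
It also fails if it takes over 72 s, if anything falls off the work surface, if the arm or the gripper's body presses on something with over 40 N, if the wrist force passes 120 N, or if a joint passes its speed limit or range.

## Working session

There is one attempt and no reset: what is moved stays moved. The work goes in short steps, Python scripts to look and compute and a tool call to move; the robot and the scene stay as the last step left them, time stands still between calls to the robot, and variables do not carry over. Pictures are saved under pics/ and viewed, about 8 in all and at most 12, crops included, and the job is handed in when it is done.

Besides the shell and the picture viewer there is one more tool, called after ">>>" by a JSON object that holds its "name" and its "arguments", one argument or row to a line. apply_moves: Moves the arm, as the interface text tells. Its arguments: {"type":"object","properties":{"moves":{"type":"array","items":{"type":"array","items":{"type":"array","items":{"type":"number"}}}},"force":{"type":"number"}},"required":["moves"]}

```bash
mkdir -p pics; python3 - <<'E'
from plant import ctrl
import cv2,numpy as np
s=ctrl.get_state();print(s)
for n in("scene","top"):
    im=ctrl.read_camera(n);cv2.imwrite(f"pics/{n}0.png",im[:,:,::-1])
    c=ctrl.get_calibration(n);print(n,c)
E
```

```text
{'time': 0.0, 'qpos': array([-1.37299085e+00,  2.87198689e-01,  1.57820879e+00,  2.36902495e-06,
        1.27863244e+00, -1.50048240e-01]), 'dq': array([-1.08425991e-03,  1.38616761e-03, -3.01470706e-04, -2.08944401e-03,
       -3.25398734e-05,  6.70455605e-04]), 'joint_efforts': array([ 1.76961403e-03, -4.05979228e+01, -2.92623496e+01, -3.68491089e-05,
        5.94983896e-03,  2.76782863e-06]), 'eef_pos': array([ 0.2299574 , -0.63389954,  0.22990798]), 'tcp_rot': array([ 9.84912137e-01,  1.73050819e-01, -2.80822355e-05, -1.22330797e-03]), 'contact_force': array([-0.58777107, -0.26271311,  0.27705553]), 'wrist_torque': array([-0.03796821,  0.02536674,  0.01963317]), 'opening': 1.0042756145113416}
scene {'camera_matrix': array([[509.76920523,   0.        , 311.96805957],
       [  0.        , 509.76920523, 244.47121038],
       [  0.        ,   0.        ,   1.        ]]), 'k1': -0.03682133384980816, 'cam_to_world': array([[-0.17322329, -0.72507371,  0.66652968,  1.46448401],
       [ 0.98487435, -0.13029319,  0.11421999,  0.08789071],
       [ 0.00402637,  0.67623354,  0.73667631,  1.08949579],
       [ 0.        ,  0.        ,  0.        ,  1.        ]])}
top {'camera_matrix': array([[483.88789031,   0.        , 317.03189528],
       [  0.        , 483.88789031, 247.81448307],
       [  0.        ,   0.        ,   1.        ]]), 'k1': -0.11804122382991329, 'cam_to_world': array([[-0.00686424,  0.99926938, -0.03759762,  0.50094184],
       [-0.99990946, -0.0072941 , -0.01130805, -0.07902334],
       [-0.01157403,  0.03751659,  0.99922898,  1.16905905],
       [ 0.        ,  0.        ,  0.        ,  1.        ]])}
```

View pics/scene0.png

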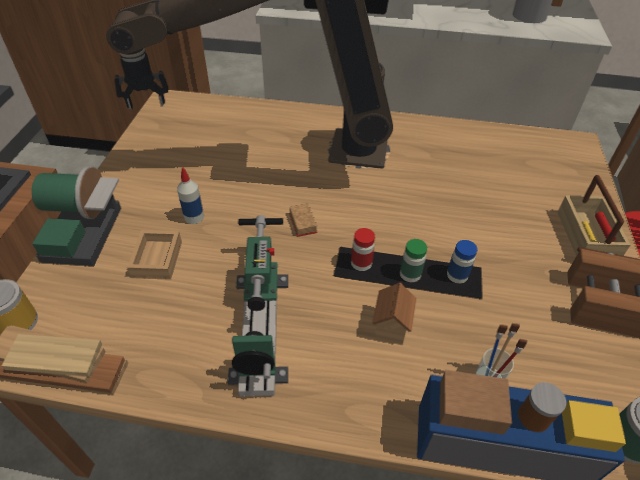

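View pics/top0.png

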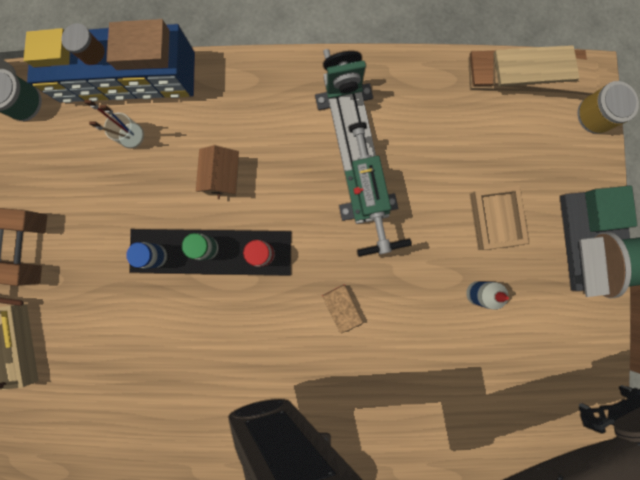

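```bash
cat > h.py <<'E'
from plant import ctrl
import cv2,numpy as np
def D(c): return np.array([c['k1'],0,0,0.])
def ray(c,px):
    # slopes; distortion relative: x_d = x(1+k1 r^2) -> OpenCV model
    p=cv2.undistortPoints(np.array([[px]],float),c['camera_matrix'],D(c)).ravel()
    T=c['cam_to_world'];d=T[:3,:3]@np.array([p[0],-p[1],-1]);return T[:3,3],d
def onz(c,px,z):
    o,d=ray(c,px);return o+d*(z-o[2])/d[2]
def proj(c,P):
    T=c['cam_to_world'];q=(np.atleast_2d(P)-T[:3,3])@T[:3,:3];q=q*[1,-1,-1]
    return cv2.projectPoints(q,np.zeros(3),np.zeros(3),c['camera_matrix'],D(c))[0].reshape(-1,2)
def tri(*obs):
    A=0;b=0
    for c,px in obs:
        o,d=ray(c,px);d/=np.linalg.norm(d);M=np.eye(3)-np.outer(d,d);A=A+M;b=b+M@o
    return np.linalg.solve(A,b)
def cal(n): return ctrl.get_calibration(n)
E
python3 - <<'E'
from h import *
t=cv2.imread('pics/top0.png');s=cv2.imread('pics/scene0.png')
a=cv2.resize(t[150:270,325:425],None,fx=5,fy=5,interpolation=cv2.INTER_CUBIC)[:, :400*1+100]
b=cv2.resize(s[205:305,225:295],None,fx=4,fy=6,interpolation=cv2.INTER_CUBIC)
b=cv2.resize(s[205:325,225:285],None,fx=5,fy=5,interpolation=cv2.INTER_CUBIC)
cv2.imwrite('pics/c1.png',np.hstack([a,b]))
for n,im,boxes in(('top',t,{'g':(170,225,225,270),'r':(240,235,275,270),'b':(125,238,168,272)}),('scene',s,{'g':(395,235,435,262),'r':(345,225,380,250),'b':(445,238,482,262)})):
    hsv=cv2.cvtColor(im,cv2.COLOR_BGR2HSV)
    for k,(x0,y0,x1,y1) in boxes.items():
        r=hsv[y0:y1,x0:x1];h=r[...,0].astype(int)
        m={'g':abs(h-65)<20,'r':(h<8)|(h>172),'b':abs(h-110)<12}[k]&(r[...,1]>120)&(r[...,2]>60)
        nn,l,st,ce=cv2.connectedComponentsWithStats(m.astype(np.uint8));i=1+st[1:,4].argmax()
        c=ce[i]+[x0,y0];print(n,k,c.round(1),st[i],onz(cal(n),c,.12 if n=='top' else .11).round(4))
c=cal('top')
for p in((317+42,248+3),(410,243)):print(onz(c,p,.13).round(4))
E
```

```text
top g [196.5 244.9] [ 15   9  22  24 332] [0.5488 0.197  0.12  ]
top r [255.5 252.2] [  3   4  26  27 544] [0.5318 0.0669 0.12  ]
top b [138.6 254.5] [  2   4  24  26 472] [0.5284 0.3281 0.12  ]
scene g [416.4 248.1] [ 12   4  20  19 298] [0.5427 0.2053 0.11  ]
scene r [364.  237.1] [  9   3  21  20 327] [0.5278 0.067  0.11  ]
scene b [465.4 249.5] [ 10   2  22  20 335] [0.5251 0.3315 0.11  ]
[ 0.5325 -0.1574  0.13  ]
[ 0.549  -0.2676  0.13  ]
```

View pics/c1.png

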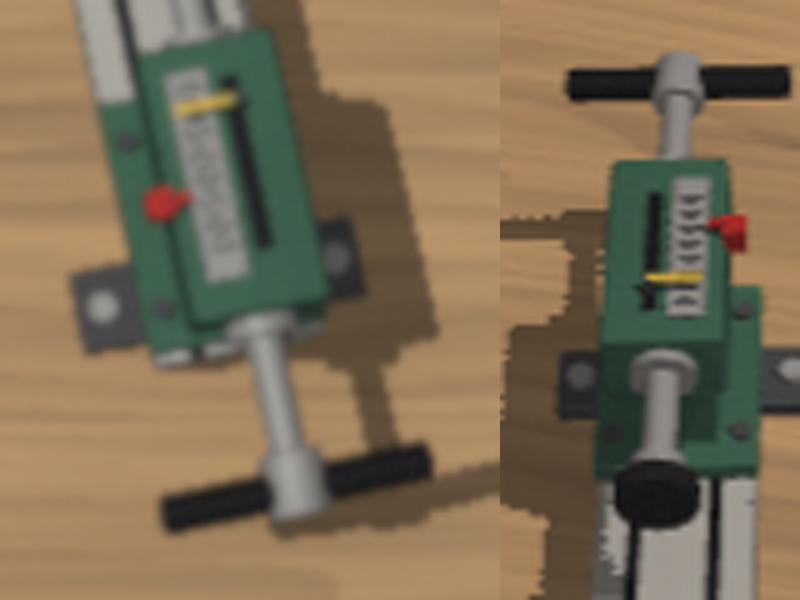

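>>> {"name": "apply_moves", "arguments": {
  "moves": [
    [[0.047,-0.006,-0.005,0,0,-4.2,-1],[0.047,-0.006,-0.005,0,0,-4.2,-1],[0.047,-0.006,-0.005,0,0,-4.2,-1],[0.047,-0.006,-0.005,0,0,-4.2,-1],[0.047,-0.006,-0.005,0,0,-4.2,-1],[0.047,-0.006,0,0,0,-4.2,-1],[0.047,-0.006,0,0,0,-4.2,-1],[0.047,-0.006,0,0,0,-4.2,-1],[0.047,-0.006,0,0,0,-4.2,-1],[0.047,-0.006,0,0,0,-4.2,-1],[0.047,-0.006,0,0,0,-4.2,-1],[0.047,-0.006,0,0,0,-4.2,-1]]
  ]
}}

```text
time: 1.3
eef_pos: [0.5837, -0.1948, 0.2486]
tcp_rot: [0.811, 0.585, 0.0, -0.007]
contact_force: [1.4, -1.1, 0.1]
opening: 1.001
```

```bash
python3 - <<'E'
from h import *
t=cal('top');s=cal('scene')
cr=lambda x,y:(325+(x+.5)/5-.5,150+(y+.5)/5-.5)
cs=lambda x,y:(225+(x-500+.5)/5-.5,205+(y+.5)/5-.5)
P={}
for n,a,b,z in(('hL',(165,511),(788,82),.13),('hR',(430,461),(569,84),.13),('ptr',(178,107),(702,277),.162),('mark',(190,201),(708,227),.162)):
    print(n,onz(t,cr(*a),z).round(4),onz(s,cs(*b),z).round(4),tri((t,cr(*a)),(s,cs(*b))).round(4))
st=ctrl.get_state();print(st['eef_pos'],st['qpos'].round(3),st['contact_force'])
im=cv2.imread('pics/top0.png');hsv=cv2.cvtColor(im,cv2.COLOR_BGR2HSV)[225:270,170:225]
m=(abs(hsv[...,0].astype(int)-65)<25)&(hsv[...,1]>80)
for r in m[::2]:print(''.join('#' if v else '.' for v in r))
E
```

```text
hL [ 0.5308 -0.1544  0.13  ] [ 0.5267 -0.1538  0.13  ] [ 0.5306 -0.1534  0.1339]
hR [ 0.5515 -0.269   0.13  ] [ 0.5488 -0.2684  0.13  ] [ 0.5513 -0.268   0.1326]
ptr [ 0.6997 -0.1595  0.162 ] [ 0.6951 -0.1582  0.162 ] [ 0.6987 -0.1581  0.1662]
mark [ 0.6598 -0.164   0.162 ] [ 0.6632 -0.1629  0.162 ] [ 0.6603 -0.164   0.1586]
[ 0.58366662 -0.19481682  0.24864016] [-0.49   0.149  1.706  0.007  1.298 -0.171] [ 1.43643304 -1.06562827  0.1204243 ]
.......................................................
.......................................................
.......................................................
.......................................................
....................########...........................
.................##############........................
..............####################.....................
.............#######################...................
............#########################..................
............#########################.......#..........
............##########################.................
...........##########################.......#..........
...........##########################..................
............########################.......#...........
.............######################.......#............
...............##################......................
.................############..........................
.......................................................
.......................................................
.......................................................
.......................................................
.......................................................
.......................................................
```

>>> {"name": "apply_moves", "arguments": {
  "moves": [
    [[0.046,-0.005,0,0,0,-4.3,-1],[0.046,-0.005,0,0,0,-4.3,-1],[0.046,-0.005,0,0,0,-4.3,-1],[0.046,-0.005,0,0,0,-4.3,-1],[0.046,-0.005,0,0,0,-4.3,-1],[0.046,-0.005,0,0,0,-4.3,-1],[0.046,-0.005,0,0,0,-4.3,-1],[0.046,-0.005,0,0,0,-4.3,-1],[0.035,-0.005,0,0,0,-3.5,-1],[0,0,0,0,0,0,-1],[0,0,0,0,0,0,-1]]
  ]
}}

```text
time: 2.4
eef_pos: [0.5389, 0.2232, 0.2474]
tcp_rot: [0.561, 0.828, 0.001, -0.011]
contact_force: [0.1, -0.6, -0.1]
opening: 0.993
```

```bash
python3 - <<'E'
from h import *
from scipy.spatial.transform import Rotation as R
st=ctrl.get_state();c=cal('wrist')
im=ctrl.read_camera('wrist');cv2.imwrite('pics/w1.png',im[:,:,::-1]);np.save('w1c.npy',c['cam_to_world'])
print(st['eef_pos'],st['qpos'].round(3),R.from_quat(st['tcp_rot']).as_matrix().round(3));print(c)
E
```

```text
[0.53892962 0.22320996 0.24738688] [ 0.212  0.079  1.785  0.017  1.291 -0.172] [[-0.37   0.929 -0.017]
 [ 0.929  0.37   0.013]
 [ 0.019 -0.011 -1.   ]]
{'camera_matrix': array([[348.42864994,   0.        , 322.98612655],
       [  0.        , 348.42864994, 245.10970422],
       [  0.        ,   0.        ,   1.        ]]), 'k1': -0.04542175188964388, 'cam_to_world': array([[ 0.92918305, -0.35644158, -0.09781745,  0.51273526],
       [ 0.36947266,  0.8882288 ,  0.27301934,  0.29447445],
       [-0.01043117, -0.28982581,  0.95702256,  0.39176232],
       [ 0.        ,  0.        ,  0.        ,  1.        ]])}
```

View pics/w1.png

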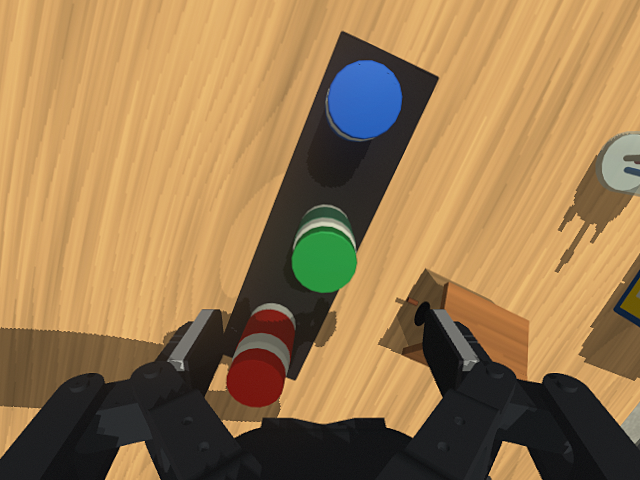

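```bash
python3 - <<'E'
from h import *
from scipy.spatial.transform import Rotation as R
c=cal('wrist');c['cam_to_world']=np.load('w1c.npy')
im=cv2.imread('pics/w1.png');hsv=cv2.cvtColor(im,cv2.COLOR_BGR2HSV)
h,s,v=[hsv[...,i].astype(int) for i in range(3)]
for n,m in(('g',(abs(h-65)<15)&(s>120)&(v>110)),('b',(abs(h-110)<12)&(s>120)&(v>150))):
    m=m.astype(np.uint8);m[:, 500:]=0
    nn,l,stt,ce=cv2.connectedComponentsWithStats(m);i=1+stt[1:,4].argmax()
    cn=max(cv2.findContours((l==i).astype(np.uint8),0,1)[0],key=cv2.contourArea)
    e=cv2.fitEllipse(cv2.convexHull(cn)[:,0]);P=onz(c,e[0],.12);print(n,stt[i],e,P.round(4))
    if n=='g':
        st=ctrl.get_state();M=R.from_quat(st['tcp_rot']).as_matrix();print('tool shift',M.T@(P-st['eef_pos']))
print(proj(cal('top'),P))
# level correction (tool z -> straight down)
z=M[:,2];print('level rotvec deg',np.degrees(M.T@np.cross(z,[0,0,-1])))
E
```

```text
g [ 292  231   65   62 3121] ((323.8047790527344, 261.245361328125), (61.44837188720703, 64.38361358642578), 84.22649383544922) [0.5463 0.2042 0.12  ]
tool shift [-0.02250427  0.00124267  0.12691423]
b [ 328   60   74   78 4467] ((364.6556396484375, 98.64746856689453), (73.1904067993164, 77.7279281616211), 12.309661865234375) [0.5275 0.3317 0.12  ]
[[137.04057291 254.94989545]]
level rotvec deg [-6.21583338e-01 -1.09742312e+00  3.27949975e-19]
```

>>> {"name": "apply_moves", "arguments": {
  "moves": [
    [[-0.022,0.001,0,-0.6,-1.1,0,-1],[0,0,0.03,0,0,0,-1],[0,0,0.03,0,0,0,-1],[0,0,0.025,0,0,0,-1],[0,0,0,0,0,0,-1]]
  ]
}}

```text
time: 2.95
eef_pos: [0.5543, 0.1911, 0.1606]
tcp_rot: [0.566, 0.824, -0.0, 0.005]
contact_force: [-1.1, -0.3, -0.4]
opening: 1.005
```

```bash
cat >> h.py <<'E'
from scipy.spatial.transform import Rotation as R
def show(P=None):
    st=ctrl.get_state();M=R.from_quat(st['tcp_rot']).as_matrix()
    print('t',round(st['time'],2),'p',st['eef_pos'].round(4),'q',st['qpos'].round(3),'F',st['contact_force'].round(1),'op',round(st['opening'],3))
    print('level',np.degrees(M.T@np.cross(M[:,2],[0,0,-1])).round(2),'y az',np.degrees(np.arctan2(M[1,1],M[0,1])).round(2))
    if P is not None:print('tool shift',(M.T@(np.array(P)-st['eef_pos'])).round(4))
    return st,M
E
python3 -c "
from h import *
show([.5463,.2042,.062])"
```

```text
t 2.95 p [0.5543 0.1911 0.1606] q [ 0.162  0.159  1.863 -0.007  1.114 -0.202] F [-1.1 -0.3 -0.4] op 1.005
level [0.28 0.44 0.  ] y az 21.02
tool shift [ 0.0158 -0.0033  0.0985]
```

>>> {"name": "apply_moves", "arguments": {
  "moves": [
    [[0.013,-0.003,0,0.2,0.3,0,-1],[0,0,0,0,0,0,-1],[0,0,0,0,0,0,-1]]
  ]
}}

```text
time: 3.25
eef_pos: [0.5492, 0.1999, 0.1634]
tcp_rot: [0.568, 0.823, 0.001, 0.003]
contact_force: [0.1, -0.0, 0.1]
opening: 0.998
```

```bash
python3 -c "
from h import *
show([.5463,.2042,.062])"
```

```text
t 3.25 p [0.5492 0.1999 0.1634] q [ 0.177  0.151  1.865 -0.003  1.119 -0.184] F [ 0.1 -0.   0.1] op 0.998
level [ 0.27  0.21 -0.  ] y az 20.74
tool shift [ 0.0055 -0.0016  0.1014]
```

>>> {"name": "apply_moves", "arguments": {
  "moves": [
    [[0.005,-0.0015,0.025,0.2,0.2,0,-1],[0,0,0.025,0,0,0,-1],[0,0,0.025,0,0,0,-1],[0,0,0.015,0,0,0,-1],[0,0,0,0,0,0,-1],[0,0,0,0,0,0,-1]]
  ]
}}

```text
time: 3.85
eef_pos: [0.554, 0.206, 0.0816]
tcp_rot: [0.567, 0.823, 0.007, 0.008]
contact_force: [0.6, -0.1, 0.1]
opening: 1.002
```

```bash
python3 -c "
from h import *
show([.5463,.2042,.062])"
```

```text
t 3.85 p [0.554  0.206  0.0816] q [ 1.850e-01  2.610e-01  1.904e+00 -1.000e-03  9.560e-01 -1.790e-01] F [ 0.6 -0.1  0.1] op 1.002
level [1.2  0.26 0.  ] y az 20.85
tool shift [ 0.0012 -0.0083  0.0195]
```

>>> {"name": "apply_moves", "arguments": {
  "moves": [
    [[0.001,-0.008,0.005,1.1,0.2,0,-1],[0,0,0.008,0,0,0,-1],[0,0,0,0,0,0,-1],[0,0,0,0,0,0,-1]]
  ]
}}

```text
time: 4.25
eef_pos: [0.5482, 0.2044, 0.0716]
tcp_rot: [0.567, 0.823, 0.002, 0.003]
contact_force: [-0.0, -0.6, -0.3]
opening: 1.0
```

```bash
python3 -c "
from h import *
show([.5463,.2042,.062])"
```

```text
t 4.25 p [0.5482 0.2044 0.0716] q [ 1.840e-01  2.700e-01  1.914e+00 -1.000e-03  9.500e-01 -1.800e-01] F [-0.  -0.6 -0.3] op 1.0
level [ 0.39  0.12 -0.  ] y az 20.86
tool shift [ 0.0005 -0.0019  0.0095]
```

>>> {"name": "apply_moves", "arguments": {
  "moves": [
    [[0,-0.002,0.008,0.3,0.1,0,-1],[0,0,0,0,0,0,-1],[0,0,0,0,0,0,-1]]
  ]
}}

```text
time: 4.55
eef_pos: [0.5466, 0.2037, 0.0634]
tcp_rot: [0.567, 0.823, 0.001, 0.001]
contact_force: [0.5, -0.6, -0.1]
opening: 0.998
```

>>> {"name": "apply_moves", "arguments": {
  "moves": [
    [[0,0,0,0,0,0,0],[0,0,0,0,0,0,0.5],[0,0,0,0,0,0,1],[0,0,0,0,0,0,1],[0,0,0,0,0,0,1],[0,0,0,0,0,0,1]]
  ],
  "force": 70
}}

```text
time: 5.15
eef_pos: [0.5468, 0.2037, 0.0639]
tcp_rot: [0.567, 0.823, 0.001, 0.001]
contact_force: [-0.1, -0.8, 0.4]
opening: 0.658
```

```bash
python3 -c "
from h import *
show([.5463,.2042,.062])"
```

```text
t 5.15 p [0.5468 0.2037 0.0639] q [ 0.183  0.281  1.917 -0.     0.941 -0.181] F [-0.1 -0.8  0.4] op 0.658
level [0.14 0.03 0.  ] y az 20.86
tool shift [ 0.0007 -0.0003  0.0019]
```

>>> {"name": "apply_moves", "arguments": {
  "moves": [
    [[0,0,-0.02,0,0,0,1],[0,0,-0.03,0,0,0,1],[0,0,-0.04,0,0,0,1],[0,0.005,-0.04,0,0,0,1],[0,0.005,-0.04,0,0,0,1],[0,0.005,-0.04,0,0,0,1],[0,0.005,-0.04,0,0,0,1],[0,0.005,-0.04,0,0,0,1],[0,0,-0.03,0,0,0,1],[0,0,0,0,0,0,1],[0,0,0,0,0,0,1]]
  ]
}}

```text
time: 6.25
eef_pos: [0.5643, 0.2119, 0.3706]
tcp_rot: [0.567, 0.823, -0.013, -0.014]
contact_force: [-0.7, 0.3, -5.8]
opening: 0.658
```

```bash
python3 -c "
from h import *
show()"
```

```text
t 6.25 p [0.5643 0.2119 0.3706] q [ 1.910e-01  7.800e-02  1.566e+00  1.000e-03  1.537e+00 -1.730e-01] F [-0.7  0.3 -5.8] op 0.658
level [-2.17 -0.44  0.  ] y az 20.86
```

>>> {"name": "apply_moves", "arguments": {
  "moves": [
    [[0.017,0.003,0,-0.7,3.9,0,1],[0.017,0.003,0,-0.7,3.9,0,1],[0.017,0.003,0,-0.7,3.9,0,1],[0,0,0,0,0,0,1]]
  ]
}}

```text
time: 6.65
eef_pos: [0.5505, 0.2628, 0.3586]
tcp_rot: [0.567, 0.816, 0.053, -0.097]
contact_force: [0.3, -1.0, -4.3]
opening: 0.654
```

```bash
python3 -c "
from h import *
show()"
```

```text
t 6.65 p [0.5505 0.2628 0.3586] q [ 0.191  0.085  1.59   0.214  1.528 -0.181] F [ 0.3 -1.  -4.3] op 0.654
level [ -1.32 -12.52  -0.  ] y az 20.57
```

>>> {"name": "apply_moves", "arguments": {
  "moves": [
    [[0.034,0.006,-0.003,-1.4,7.9,0,1],[0.034,0.006,-0.003,-1.4,7.9,0,1],[0.034,0.006,-0.003,-1.4,7.9,0,1],[0.034,0.006,-0.003,-1.4,7.9,0,1],[0.034,0.006,-0.003,-1.4,7.9,0,1],[0.034,0.006,-0.003,-1.4,7.9,0,1],[0.034,0.006,-0.003,-1.4,7.9,0,1],[0.034,0.006,-0.003,-1.4,7.9,0,1]]
  ]
}}

```text
time: 7.45
eef_pos: [0.5279, 0.4464, 0.5168]
tcp_rot: [0.474, 0.626, 0.406, -0.467]
contact_force: [-0.5, 0.4, -4.7]
opening: 0.656
```

```bash
python3 -c "
from h import *
s,M=show();print(M.round(3))"
```

```text
t 7.45 p [0.5279 0.4464 0.5168] q [ 0.182  0.098  1.624  1.334  1.559 -0.219] F [-0.5  0.4 -4.7] op 0.656
level [  3.75 -55.58   0.  ] y az 12.76
[[-0.114  0.973 -0.2  ]
 [ 0.214  0.22   0.952]
 [ 0.97   0.065 -0.234]]
```

>>> {"name": "apply_moves", "arguments": {
  "moves": [
    [[0.034,0.006,-0.003,-1.4,7.9,0,1],[0.034,0.006,-0.003,-1.4,7.9,0,1],[0.034,0.006,-0.003,-1.4,7.9,0,1],[0.034,0.006,-0.003,-1.4,7.9,0,1],[0.034,0.006,-0.003,-1.4,7.9,0,1],[0.034,0.006,-0.003,-1.4,7.9,0,1],[0.034,0.006,-0.003,-1.4,7.9,0,1],[0.034,0.006,-0.003,-1.4,7.9,0,1],[0.034,0.006,-0.003,-1.4,7.9,0,1],[0.034,0.006,-0.003,-1.4,7.9,0,1],[0,0,0,0,0,0,1]]
  ]
}}

```text
time: 8.55
eef_pos: [0.5997, 0.3095, 0.762]
tcp_rot: [-0.186, -0.118, -0.678, 0.701]
contact_force: [-0.7, 1.0, -4.2]
opening: 0.654
```

```bash
python3 -c "
from h import *
s,M=show();print(M.round(3));z=M[:,2]
print('to up',np.degrees(np.arccos(z[2])),np.degrees(M.T@np.cross(z,[0,0,1])))"
```

```text
t 8.55 p [0.5997 0.3095 0.762 ] q [ 0.175  0.114  1.674  2.731  1.611 -0.196] F [-0.7  1.  -4.2] op 0.654
level [ -5.74 -23.92   0.  ] y az 0.6
[[ 0.052  0.995  0.087]
 [-0.907  0.01   0.42 ]
 [ 0.417 -0.1    0.903]]
to up 25.42071265390667 [ 5.74216767e+00  2.39151775e+01 -1.20561857e-16]
```

>>> {"name": "apply_moves", "arguments": {
  "moves": [
    [[0.034,-0.008,-0.003,1.9,8,0,1],[0.034,-0.008,-0.003,1.9,8,0,1],[0.034,-0.008,-0.003,1.9,8,0,1],[0,0,0,0,0,0,1]]
  ]
}}

```text
time: 8.95
eef_pos: [0.5829, 0.2103, 0.7737]
tcp_rot: [-0.012, 0.001, -0.695, 0.719]
contact_force: [0.3, 1.0, -4.9]
opening: 0.651
```

```bash
python3 -c "
from h import *
s,M=show();print(M.round(3));z=M[:,2]
print('to up',np.degrees(np.arccos(z[2])),np.degrees(M.T@np.cross(z,[0,0,1])))"
```

```text
t 8.95 p [0.5829 0.2103 0.7737] q [ 0.178  0.123  1.687  3.129  1.789 -0.146] F [ 0.3  1.  -4.9] op 0.651
level [-1.07 -0.88  0.  ] y az 1.98
[[ 0.035  0.999  0.018]
 [-0.999  0.035  0.016]
 [ 0.015 -0.019  1.   ]]
to up 1.3809573589047308 [ 1.06817294e+00  8.75031738e-01 -7.13695396e-19]
```

Upside down within 1.4°. Hold 1.5 s.

>>> {"name": "apply_moves", "arguments": {
  "moves": [
    [[0,0,0,1,0.8,0,1],[0,0,0,0,0,0,1],[0,0,0,0,0,0,1],[0,0,0,0,0,0,1],[0,0,0,0,0,0,1],[0,0,0,0,0,0,1],[0,0,0,0,0,0,1],[0,0,0,0,0,0,1],[0,0,0,0,0,0,1],[0,0,0,0,0,0,1],[0,0,0,0,0,0,1],[0,0,0,0,0,0,1]]
  ]
}}

```text
time: 10.15
eef_pos: [0.5844, 0.214, 0.77]
tcp_rot: [-0.007, -0.002, -0.694, 0.72]
contact_force: [-0.6, 0.3, -4.1]
opening: 0.656
```

>>> {"name": "apply_moves", "arguments": {
  "moves": [
    [[0,0,0,0,0,0,1],[0,0,0,0,0,0,1],[0,0,0,0,0,0,1],[-0.034,0.004,-0.003,0,-8,0,1],[-0.034,0.004,-0.003,0,-8,0,1],[-0.034,0.004,-0.003,0,-8,0,1],[-0.034,0.004,-0.003,0,-8,0,1],[-0.034,0.004,-0.003,0,-8,0,1],[-0.034,0.004,-0.003,0,-8,0,1],[-0.034,0.004,-0.003,0,-8,0,1],[-0.034,0.004,-0.003,0,-8,0,1]]
  ]
}}

```text
time: 11.25
eef_pos: [0.6076, 0.4366, 0.6128]
tcp_rot: [-0.391, -0.404, -0.573, 0.596]
contact_force: [0.5, 0.2, -3.5]
opening: 0.661
```

```bash
python3 -c "
from h import *
s,M=show();print(M.round(3));G=R.from_quat([.567,.823,.001,.001]).as_matrix()
print('to G',np.degrees(R.from_matrix(M.T@G).as_rotvec()).round(1))"
```

```text
t 11.25 p [0.6076 0.4366 0.6128] q [ 0.165  0.203  1.603  1.967  1.54  -0.262] F [ 0.5  0.2 -3.5] op 0.661
level [ -0.2  -53.28   0.  ] y az 2.14
[[ 0.017  0.999 -0.033]
 [-0.367  0.037  0.929]
 [ 0.93  -0.003  0.368]]
to G [  18.  -110.5  -12.7]
```

>>> {"name": "apply_moves", "arguments": {
  "moves": [
    [[-0.034,-0.005,-0.003,1.3,-7.9,-0.9,1],[-0.034,-0.005,-0.003,1.3,-7.9,-0.9,1],[-0.034,-0.005,-0.003,1.3,-7.9,-0.9,1],[-0.034,-0.005,-0.003,1.3,-7.9,-0.9,1],[-0.034,-0.005,-0.003,1.3,-7.9,-0.9,1],[-0.034,-0.005,-0.003,1.3,-7.9,-0.9,1],[-0.034,-0.005,-0.003,1.3,-7.9,-0.9,1],[-0.034,-0.005,-0.003,1.3,-7.9,-0.9,1],[-0.034,-0.005,-0.003,1.3,-7.9,-0.9,1],[-0.034,-0.005,-0.003,1.3,-7.9,-0.9,1],[0,0,0,0,0,0,1]]
  ]
}}

```text
time: 12.35
eef_pos: [0.6, 0.3099, 0.2959]
tcp_rot: [0.574, 0.787, 0.156, -0.166]
contact_force: [0.1, 0.7, -4.9]
opening: 0.652
```

```bash
cat >>h.py <<'E'
def toG():
    s,M=show([.5468,.2037,.0639]);G=R.from_quat([.567,.823,.001,.001]).as_matrix()
    print('to G',np.degrees(R.from_matrix(M.T@G).as_rotvec()).round(2))
E
python3 -c "
from h import *
toG()"
```

```text
t 12.35 p [0.6    0.3099 0.2959] q [ 0.158  0.211  1.596  0.47   1.372 -0.255] F [ 0.1  0.7 -4.9] op 0.652
level [  3.13 -25.24   0.  ] y az 17.03
tool shift [-0.1774 -0.0945  0.166 ]
to G [  3.79 -26.08  -3.09]
```

>>> {"name": "apply_moves", "arguments": {
  "moves": [
    [[-0.034,-0.018,-0.003,0.9,-6.5,-0.8,1],[-0.034,-0.018,-0.003,0.9,-6.5,-0.8,1],[-0.034,-0.018,-0.003,0.9,-6.5,-0.8,1],[-0.025,-0.015,-0.003,0.9,-5,-0.6,1],[0,0,0,0,0,0,1],[0,0,0,0,0,0,1]]
  ]
}}

```text
time: 12.95
eef_pos: [0.574, 0.1695, 0.2678]
tcp_rot: [0.568, 0.823, 0.009, -0.007]
contact_force: [-0.1, 0.3, -5.4]
opening: 0.655
```

```bash
python3 -c "
from h import *
toG()"
```

```text
t 12.95 p [0.574  0.1695 0.2678] q [ 0.108  0.09   1.736  0.025  1.315 -0.262] F [-0.1  0.3 -5.4] op 0.655
level [ 0.39 -1.31  0.  ] y az 20.81
tool shift [ 0.037  -0.0147  0.2047]
to G [ 0.23 -1.34 -0.06]
```

>>> {"name": "apply_moves", "arguments": {
  "moves": [
    [[0.018,-0.007,0,0.2,-1.3,0,1],[0.012,-0.005,0,0,0,0,1],[0,0,0,0,0,0,1],[0,0,0.03,0,0,0,1],[0,0,0.03,0,0,0,1],[0,0,0.02,0,0,0,1],[0,0,0,0,0,0,1],[0,0,0,0,0,0,1]]
  ]
}}

```text
time: 13.75
eef_pos: [0.5559, 0.1987, 0.1895]
tcp_rot: [0.568, 0.823, 0.008, 0.001]
contact_force: [0.3, 0.0, -4.1]
opening: 0.654
```

```bash
python3 -c "
from h import *
toG()"
```

```text
t 13.75 p [0.5559 0.1987 0.1895] q [ 0.167  0.132  1.837  0.012  1.161 -0.202] F [ 0.3  0.  -4.1] op 0.654
level [ 0.82 -0.47  0.  ] y az 20.84
tool shift [ 0.0069 -0.0085  0.1255]
to G [ 0.66 -0.5  -0.03]
```

>>> {"name": "apply_moves", "arguments": {
  "moves": [
    [[0.006,-0.006,0.01,0.7,-0.5,0,1],[0,-0.002,0.025,0.2,0,0,1],[0,-0.002,0.025,0.2,0,0,1],[0,-0.002,0.015,0,0,0,1],[0,0,0,0,0,0,1],[0,0,0,0,0,0,1]]
  ]
}}

```text
time: 14.35
eef_pos: [0.5465, 0.2024, 0.1194]
tcp_rot: [0.568, 0.823, 0.002, 0.003]
contact_force: [0.2, 0.1, -3.9]
opening: 0.655
```

```bash
python3 -c "
from h import *
toG()"
```

```text
t 14.35 p [0.5465 0.2024 0.1194] q [ 0.181  0.2    1.898 -0.002  1.036 -0.181] F [ 0.2  0.1 -3.9] op 0.655
level [0.4  0.17 0.  ] y az 20.84
tool shift [0.0013 0.0003 0.0555]
to G [ 0.24  0.14 -0.03]
```

>>> {"name": "apply_moves", "arguments": {
  "moves": [
    [[0.001,0,0.015,0.3,0.1,0,1],[0,-0.001,0.015,0,0,0,1],[0,-0.001,0.012,0.2,0,0,1],[0,-0.001,0,0,0,0,1],[0,0,0,0,0,0,1]]
  ]
}}

```text
time: 14.85
eef_pos: [0.5456, 0.2028, 0.0769]
tcp_rot: [0.568, 0.823, 0.001, 0.002]
contact_force: [0.6, -0.1, -5.0]
opening: 0.656
```

```bash
python3 -c "
from h import *
toG()"
```

```text
t 14.85 p [0.5456 0.2028 0.0769] q [ 0.182  0.258  1.917 -0.002  0.963 -0.18 ] F [ 0.6 -0.1 -5. ] op 0.656
level [ 0.16  0.12 -0.  ] y az 20.83
tool shift [0.0005 0.0014 0.013 ]
to G [ 0.    0.09 -0.04]
```

>>> {"name": "apply_moves", "arguments": {
  "moves": [
    [[0,0.001,0.005,0,0,0,1],[0,0,0.004,0,0,0,1],[0,0,0.002,0,0,0,1],[0,0,0,0,0,0,1]]
  ]
}}

```text
time: 15.25
eef_pos: [0.5475, 0.2032, 0.0659]
tcp_rot: [0.568, 0.823, 0.001, 0.002]
contact_force: [-0.1, -0.6, -3.7]
opening: 0.655
```

```bash
python3 -c "
from h import *
toG()"
```

```text
t 15.25 p [0.5475 0.2032 0.0659] q [ 0.182  0.278  1.917 -0.002  0.942 -0.18 ] F [-0.1 -0.6 -3.7] op 0.655
level [ 0.27  0.13 -0.  ] y az 20.82
tool shift [ 0.0007 -0.0005  0.002 ]
to G [ 0.11  0.11 -0.05]
```

>>> {"name": "apply_moves", "arguments": {
  "moves": [
    [[0,0,0.0015,0.1,0,0,1],[0,0,0.0015,0,0,0,1],[0,0,0.001,0,0,0,1]]
  ]
}}

```text
time: 15.55
eef_pos: [0.5481, 0.2032, 0.0639]
tcp_rot: [0.568, 0.823, 0.0, 0.002]
contact_force: [-4.0, -1.2, 3.0]
opening: 0.65
```

```bash
python3 -c "
from h import *
toG()"
```

```text
t 15.55 p [0.5481 0.2032 0.0639] q [ 0.183  0.283  1.915 -0.003  0.941 -0.18 ] F [-4.  -1.2  3. ] op 0.65
level [0.15 0.16 0.  ] y az 20.84
tool shift [ 0.0009 -0.001  -0.    ]
to G [-0.01  0.13 -0.03]
```

>>> {"name": "apply_moves", "arguments": {
  "moves": [
    [[0,0,0,0,0,0,-0.4],[0,0,0,0,0,0,-0.4],[0,0,0,0,0,0,-1],[0,0,0,0,0,0,-1],[0,0,0,0,0,0,-1],[0,0,-0.015,0,0,0,-1],[0,0,-0.02,0,0,0,-1],[0,0,-0.03,0,0,0,-1],[0,0,-0.04,0,0,0,-1],[0,0,-0.04,0,0,0,-1],[0,0,-0.04,0,0,0,-1],[0,0,0,0,0,0,-1]]
  ]
}}

```text
time: 16.75
eef_pos: [0.5494, 0.204, 0.2656]
tcp_rot: [0.568, 0.823, 0.005, 0.007]
contact_force: [-0.0, -0.1, 1.5]
opening: 1.001
```

```bash
python3 - <<'E'
from h import *
toG()
c=cal('wrist');im=ctrl.read_camera('wrist');cv2.imwrite('pics/w2.png',im[:,:,::-1])
for n in('top','scene'):cv2.imwrite(f'pics/{n}2.png',ctrl.read_camera(n)[:,:,::-1])
im=cv2.imread('pics/w2.png');hsv=cv2.cvtColor(im,cv2.COLOR_BGR2HSV)
h,s,v=[hsv[...,i].astype(int) for i in range(3)]
m=((abs(h-65)<15)&(s>120)&(v>110)).astype(np.uint8);m[:, 500:]=0
nn,l,stt,ce=cv2.connectedComponentsWithStats(m);i=1+stt[1:,4].argmax()
cn=max(cv2.findContours((l==i).astype(np.uint8),0,1)[0],key=cv2.contourArea)
e=cv2.fitEllipse(cv2.convexHull(cn)[:,0]);print(e,onz(c,e[0],.12))
cv2.imwrite('pics/c2.png',np.hstack([cv2.resize(im,None,fx=.6,fy=.6),cv2.resize(cv2.imread('pics/scene2.png')[180:330,310:500],None,fx=1.92,fy=1.92)]))
E
```

```text
t 16.75 p [0.5494 0.204  0.2656] q [ 0.183  0.057  1.775 -0.002  1.293 -0.18 ] F [-0.  -0.1  1.5] op 1.001
level [0.93 0.28 0.  ] y az 20.84
tool shift [ 0.0016 -0.0058  0.2016]
to G [ 0.77  0.25 -0.03]
((317.9745788574219, 228.02667236328125), (60.49833679199219, 62.03218460083008), 81.2735366821289) [0.54804829 0.20347215 0.12      ]
```

View pics/c2.png

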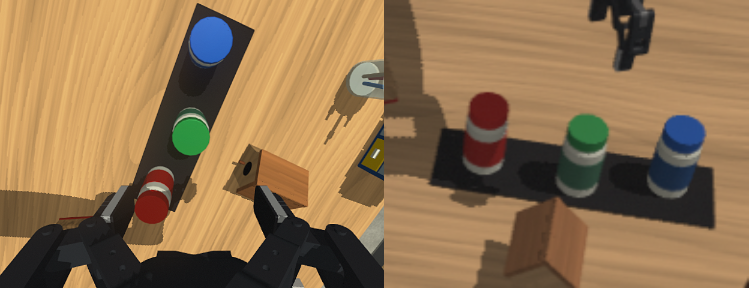

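>>> {"name": "apply_moves", "arguments": {
  "moves": [
    [[-0.04,0.006,0,0.5,0.2,1.05,-1],[-0.04,0.005,0,0,0,1.05,-1],[-0.04,0.004,0.003,0,0,1.05,-1],[-0.04,0.004,0.003,0,0,1.05,-1],[-0.04,0.004,0.003,0,0,1.05,-1],[-0.04,0.003,0.003,0,0,1.05,-1],[-0.04,0.003,0.003,0,0,1.05,-1],[-0.04,0.002,0.003,0,0,1.05,-1],[-0.04,0.001,0.003,0,0,1.05,-1],[-0.03,0,0.003,0,0,1.05,-1],[0,0,0,0,0,0,-1],[0,0,0,0,0,0,-1]]
  ]
}}

```text
time: 18.1
eef_pos: [0.675, -0.1719, 0.1968]
tcp_rot: [0.642, 0.766, -0.014, -0.025]
contact_force: [0.2, 0.3, 0.4]
opening: 0.999
```

```bash
python3 - <<'E'
from h import *
show([.69,-.175,.225])
E
```

```text
t 18.1 p [ 0.675  -0.1719  0.1968] q [-0.391  0.39   1.509 -0.011  1.299 -0.563] F [0.2 0.3 0.4] op 0.999
level [-3.06 -1.22  0.  ] y az 10.11
tool shift [-0.0051  0.0127 -0.0291]
```

>>> {"name": "apply_moves", "arguments": {
  "moves": [
    [[0,0.008,-0.02,-3,-1.2,0,-1],[0,0,0,0,0,0,-1],[0,0,0,0,0,0,-1]]
  ]
}}

```text
time: 18.4
eef_pos: [0.6836, -0.1671, 0.2158]
tcp_rot: [0.641, 0.767, 0.0, -0.001]
contact_force: [-1.5, 0.7, -0.5]
opening: 0.998
```

```bash
python3 - <<'E'
from h import *
show()
c=cal('wrist');im=ctrl.read_camera('wrist');cv2.imwrite('pics/w3.png',im[:,:,::-1]);np.save('w3c.npy',c['cam_to_world'])
E
```

```text
t 18.4 p [ 0.6836 -0.1671  0.2158] q [-3.840e-01  3.600e-01  1.512e+00  1.000e-03  1.270e+00 -5.640e-01] F [-1.5  0.7 -0.5] op 0.998
level [-0.   -0.09  0.  ] y az 10.26
```

View pics/w3.png

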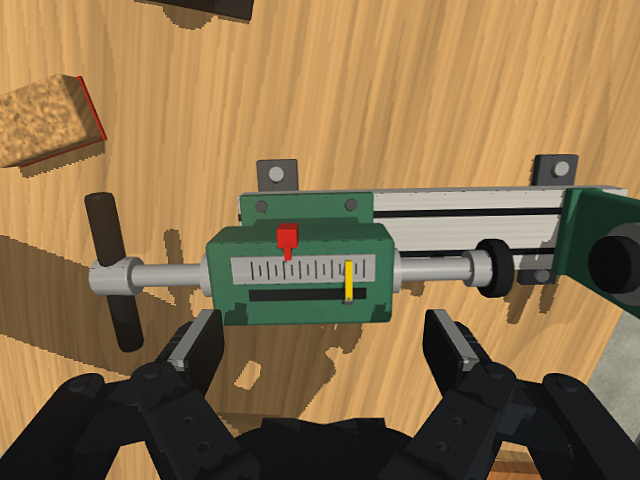

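```bash
python3 - <<'E'
from h import *
c=cal('wrist');c['cam_to_world']=np.load('w3c.npy')
im=cv2.imread('pics/w3.png');hsv=cv2.cvtColor(im,cv2.COLOR_BGR2HSV).astype(int);h,s,v=hsv[...,0],hsv[...,1],hsv[...,2]
red=((h<8)|(h>172))&(s>150)&(v>60);yel=(abs(h-27)<8)&(s>150)&(v>80)
for n,m,(r0,r1) in(('red',red,(220,268)),('yel',yel,(255,308))):
    for r in range(r0,r1,3):
        x=np.where(m[r,270:370])[0]
        if len(x):print(n,r,x.min()+270,x.max()+270,end='; ')
    print()
def tip(m,rows):
    xs=[];
    for r in rows:
        x=np.where(m[r,270:370])[0]+270
        if len(x):xs.append((x.min()+x.max())/2)
    return np.mean(xs)
rt=tip(red,range(252,259));yt=tip(yel,range(263,275))
Z=.162
Pr=onz(c,(rt,260),Z);Py=onz(c,(yt,262),Z);print(rt,yt,Pr,Py)
dark=(v<60)&(s<200)
bar=[]
for r in list(range(198,250,4))+list(range(300,348,4)):
    x=np.where(dark[r,70:160])[0]+70
    if len(x): bar.append(((x.min()+x.max())/2,r,x.max()-x.min()))
print(bar)
B=np.array([onz(c,b[:2],.131) for b in bar]);f=np.polyfit(B[:,1],B[:,0],1)
ends=[onz(c,p,.131) for p in((98,194),(132,351))];print('ends',ends,'slope',f,'res',(B[:,0]-np.polyval(f,B[:,1])).round(4))
yaz=np.arctan2(1,f[0]);print('stand y az',np.degrees(yaz))
ex=np.array([np.sin(yaz),-np.cos(yaz)]);print('marker',(Py-Pr)[:2]@ex, 'ptr-handle along x',(Py-np.mean(ends,0))[:2]@ex,'(should be .165)')
E
```

```text
red 223 281 297; red 226 278 297; red 229 277 297; red 232 276 297; red 235 277 297; red 238 277 297; red 241 277 297; red 244 277 297; red 247 277 296; red 250 284 290; red 253 284 290; red 256 284 290; red 259 285 290; 
yel 261 346 351; yel 264 345 351; yel 267 345 351; yel 270 345 351; yel 273 345 351; yel 276 345 351; yel 279 345 351; yel 282 345 351; yel 285 345 352; yel 288 345 352; yel 291 345 352; yel 294 345 352; yel 297 345 352; yel 300 346 351; 
287.14285714285717 348.0 [ 0.66184572 -0.16522952  0.162     ] [ 0.69815289 -0.15999781  0.162     ]
[(np.float64(99.0), 198, np.int64(28)), (np.float64(99.5), 202, np.int64(29)), (np.float64(100.5), 206, np.int64(29)), (np.float64(101.5), 210, np.int64(29)), (np.float64(102.5), 214, np.int64(29)), (np.float64(103.0), 218, np.int64(28)), (np.float64(104.0), 222, np.int64(28)), (np.float64(105.0), 226, np.int64(28)), (np.float64(105.5), 230, np.int64(27)), (np.float64(106.5), 234, np.int64(27)), (np.float64(107.5), 238, np.int64(27)), (np.float64(108.0), 242, np.int64(28)), (np.float64(109.0), 246, np.int64(28)), (np.float64(121.0),
[... 213 characters left out ...]
4(27)), (np.float64(126.5), 324, np.int64(27)), (np.float64(127.0), 328, np.int64(26)), (np.float64(128.0), 332, np.int64(26)), (np.float64(129.0), 336, np.int64(26)), (np.float64(130.0), 340, np.int64(26)), (np.float64(130.0), 344, np.int64(24))]
ends [array([ 0.52866848, -0.15326147,  0.131     ]), array([ 0.55245029, -0.27328918,  0.131     ])] slope [-0.19960351  0.498202  ] res [ 0.     -0.0002 -0.0001  0.      0.0002 -0.0001  0.      0.0002 -0.0001
  0.      0.0001 -0.0001 -0.      0.0002 -0.0001 -0.0001  0.      0.0001
  0.0002  0.0003 -0.0001  0.      0.0001  0.0001 -0.0006]
stand y az 101.2880873233354
marker 0.03662888838082989 ptr-handle along x 0.1649735798763832 (should be .165)
```

>>> {"name": "apply_moves", "arguments": {
  "moves": [
    [[-0.013,-0.037,0,0,0,-0.8,-1],[-0.013,-0.037,0,0,0,0,-1],[-0.013,-0.037,0,0,0,0,-1],[-0.01,-0.025,0,0,0,0,-1],[0,0,0,0,0,0,-1],[0,0,0,0,0,0,-1]]
  ]
}}

```text
time: 19.05
eef_pos: [0.558, -0.2383, 0.2194]
tcp_rot: [0.632, 0.775, 0.002, 0.003]
contact_force: [-0.1, -0.3, 0.6]
opening: 1.002
```

```bash
python3 - <<'E'
from h import *
show([.5472,-.2466,.110])
E
```

```text
t 19.05 p [ 0.558  -0.2383  0.2194] q [-0.572  0.144  1.767  0.003  1.224 -0.775] F [-0.1 -0.3  0.6] op 1.002
level [0.4  0.18 0.  ] y az 11.6
tool shift [-0.0056 -0.013   0.1094]
```

>>> {"name": "apply_moves", "arguments": {
  "moves": [
    [[-0.005,-0.012,0,0.4,0.2,0.4,-1],[0,0,0,0,0,0,-1],[0,-0.001,0.02,0,0,0,-1],[0,-0.001,0.02,0,0,0,-1],[0,-0.001,0.015,0,0,0,-1],[0,0,0,0,0,0,-1],[0,0,0,0,0,0,-1]]
  ]
}}

```text
time: 19.75
eef_pos: [0.5481, -0.2445, 0.1645]
tcp_rot: [0.633, 0.774, 0.001, 0.002]
contact_force: [0.3, 0.0, 0.8]
opening: 1.003
```

```bash
python3 - <<'E'
from h import *
show([.5472,-.2466,.110])
E
```

```text
t 19.75 p [ 0.5481 -0.2445  0.1645] q [-5.890e-01  1.840e-01  1.826e+00  1.000e-03  1.128e+00 -7.900e-01] F [0.3 0.  0.8] op 1.003
level [0.19 0.1  0.  ] y az 11.5
tool shift [-0.0018 -0.0015  0.0545]
```

>>> {"name": "apply_moves", "arguments": {
  "moves": [
    [[-0.001,-0.001,0.015,0.2,0.1,0.4,-1],[0,-0.001,0.015,0.1,0,0,-1],[0,-0.001,0.012,0,0,0,-1],[0,0,0,0,0,0,-1],[0,0,0,0,0,0,-1]]
  ]
}}

```text
time: 20.25
eef_pos: [0.5461, -0.2466, 0.1202]
tcp_rot: [0.636, 0.772, -0.001, 0.0]
contact_force: [0.3, -0.7, 0.8]
opening: 1.002
```

```bash
python3 - <<'E'
from h import *
show([.5472,-.2466,.110])
E
```

```text
t 20.25 p [ 0.5461 -0.2466  0.1202] q [-0.593  0.236  1.853 -0.002  1.052 -0.785] F [ 0.3 -0.7  0.8] op 1.002
level [-0.04  0.07 -0.  ] y az 11.08
tool shift [-0.0002  0.001   0.0102]
```

>>> {"name": "apply_moves", "arguments": {
  "moves": [
    [[0,0.001,0.009,0,0,0,-1],[0,0,0,0,0,0,-1],[0,0,0,0,0,0,0],[0,0,0,0,0,0,0.5],[0,0,0,0,0,0,0.7],[0,0,0,0,0,0,1],[0,0,0,0,0,0,1],[0,0,0,0,0,0,1],[0,0,0,0,0,0,1]]
  ],
  "force": 80
}}

```text
time: 21.15
eef_pos: [0.547, -0.2473, 0.1125]
tcp_rot: [0.635, 0.773, -0.002, 0.001]
contact_force: [-0.6, -0.3, -0.1]
opening: 0.181
```

```bash
python3 - <<'E'
from h import *
show([.5472,-.2466,.110])
for n in('top','scene'):cv2.imwrite(f'pics/{n}3.png',ctrl.read_camera(n)[:,:,::-1])
E
```

```text
t 21.15 p [ 0.547  -0.2473  0.1125] q [-0.592  0.248  1.855 -0.004  1.038 -0.785] F [-0.6 -0.3 -0.1] op 0.181
level [-0.12  0.19 -0.  ] y az 11.18
tool shift [0.0006 0.0004 0.0025]
```

>>> {"name": "apply_moves", "arguments": {
  "moves": [
    [[0,-0.006,0,0,0,0,1],[0,-0.008,0,0,0,0,1],[0,-0.008,0,0,0,0,1],[0,-0.006,0,0,0,0,1],[0,0,0,0,0,0,1],[0,0,0,0,0,0,1]]
  ]
}}

```text
time: 21.85
eef_pos: [0.5318, -0.2505, 0.1126]
tcp_rot: [0.636, 0.772, 0.01, 0.016]
contact_force: [8.1, 0.6, -3.6]
opening: 0.186
```

```bash
cat >>h.py <<'E'
def pull():
    s,M=show();a=np.radians(11.1);d=s['eef_pos'][:2]-[.547,-.2473]
    print('pull mm',-1e3*d@[np.cos(a),np.sin(a)],'lat',1e3*d@[-np.sin(a),np.cos(a)])
E
python3 -c "
from h import *
pull()"
```

```text
t 21.85 p [ 0.5318 -0.2505  0.1126] q [-0.62   0.204  1.907  0.02   0.997 -0.824] F [ 8.1  0.6 -3.6] op 0.186
level [2.01 0.69 0.  ] y az 11.05
pull mm 15.574676042242416 lat -0.24766340414819246
```

>>> {"name": "apply_moves", "arguments": {
  "moves": [
    [[0,-0.008,0,1,0.3,0,1],[0,-0.008,0,1,0.3,0,1],[0,-0.006,0,0.5,0,0,1],[0,0,0,0,0,0,1],[0,0,0,0,0,0,1]]
  ]
}}

```text
time: 22.35
eef_pos: [0.5234, -0.2522, 0.1126]
tcp_rot: [0.636, 0.771, 0.008, 0.013]
contact_force: [9.1, 1.8, -4.8]
opening: 0.18
```

```bash
python3 -c "
from h import *
pull()"
```

```text
t 22.35 p [ 0.5234 -0.2522  0.1126] q [-0.63   0.194  1.92   0.016  1.002 -0.83 ] F [ 9.1  1.8 -4.8] op 0.18
level [ 1.62  0.57 -0.  ] y az 10.96
pull mm 24.090322243012718 lat -0.30828599710047544
```

>>> {"name": "apply_moves", "arguments": {
  "moves": [
    [[0,-0.008,0.001,1,0.3,0,1],[0,-0.008,0.001,1,0.3,0,1],[0,-0.004,0,0.5,0,0,1],[0,0,0,0,0,0,1]]
  ]
}}

```text
time: 22.75
eef_pos: [0.5173, -0.2535, 0.1126]
tcp_rot: [0.637, 0.771, 0.006, 0.01]
contact_force: [9.5, 1.6, -6.0]
opening: 0.183
```

```bash
python3 -c "
from h import *
pull()"
```

```text
t 22.75 p [ 0.5173 -0.2535  0.1126] q [-0.636  0.187  1.927  0.012  1.008 -0.833] F [ 9.5  1.6 -6. ] op 0.183
level [1.2  0.42 0.  ] y az 10.88
pull mm 30.374642578009457 lat -0.31937774177746386
```

>>> {"name": "apply_moves", "arguments": {
  "moves": [
    [[0,0,0,0,0,0,1],[0,0,0,0,0,0,1],[0,0,0,0,0,0,1],[0,0,0,0,0,0,1]]
  ]
}}

```text
time: 23.15
eef_pos: [0.5263, -0.2517, 0.1126]
tcp_rot: [0.636, 0.771, 0.013, 0.019]
contact_force: [9.6, 0.6, -4.4]
opening: 0.18
```

```bash
python3 -c "
from h import *
pull()"
```

```text
t 23.15 p [ 0.5263 -0.2517  0.1126] q [-0.63   0.191  1.923  0.027  0.987 -0.836] F [ 9.6  0.6 -4.4] op 0.18
level [2.52 0.8  0.  ] y az 10.99
pull mm 21.173806187508713 lat -0.36573791817551765
```

>>> {"name": "apply_moves", "arguments": {
  "moves": [
    [[0,-0.007,0.0,1,0.4,0,1],[0,-0.007,0.0,1,0.4,0,1],[0,-0.007,0,1,0.3,0,1],[0,-0.007,0,1,0.2,0,1]]
  ]
}}

```text
time: 23.55
eef_pos: [0.5115, -0.2545, 0.1126]
tcp_rot: [0.637, 0.771, 0.004, 0.002]
contact_force: [12.8, 2.1, -6.9]
opening: 0.182
```

```bash
cat >>h.py <<'E'
def pull():
    s,M=show();a=np.radians(11.1);d=(s['eef_pos']-.0185*M[:,2])[:2]-[.547,-.2473]
    print('grasp pull mm',round(-1e3*d@[np.cos(a),np.sin(a)],2),'lat',round(1e3*d@[-np.sin(a),np.cos(a)],2),'dz',round(1e3*(s['eef_pos'][2]-.1125),2))
    return s
E
python3 -c "
from h import *
pull()
for i in range(3):
    ctrl.read_camera('scene')
    if i!=1: pull()"
```

```text
t 23.55 p [ 0.5115 -0.2545  0.1126] q [-0.642  0.185  1.929  0.008  1.022 -0.837] F [12.8  2.1 -6.9] op 0.182
level [ 0.48 -0.08 -0.  ] y az 10.9
grasp pull mm 36.38 lat -0.25 dz 0.09
t 23.6 p [ 0.5111 -0.2546  0.1126] q [-0.643  0.185  1.93   0.008  1.023 -0.837] F [10.9  2.9 -5.5] op 0.18
level [ 0.43 -0.09 -0.  ] y az 10.9
grasp pull mm 36.73 lat -0.25 dz 0.08
t 23.7 p [ 0.5112 -0.2546  0.1126] q [-0.643  0.185  1.929  0.008  1.023 -0.837] F [11.1  2.6 -5.5] op 0.182
level [ 0.43 -0.09  0.  ] y az 10.91
grasp pull mm 36.66 lat -0.26 dz 0.09
```

```bash
python3 - <<'E'
from h import *
out=[]
for n,f0,z,(x0,y0,x1,y1) in(('top','pics/top0.png',6,(345,160,395,215)),('scene','pics/scene0.png',6,(240,230,285,285))):
    im=ctrl.read_camera(n)[:,:,::-1];cv2.imwrite(f'pics/{n}4.png',im);c=cal(n)
    a=np.radians(11.1)
    for lab,I in(('before',cv2.imread(f0)),('now',im)):
        hsv=cv2.cvtColor(I,cv2.COLOR_BGR2HSV).astype(int)[y0:y1,x0:x1];h,s,v=hsv[...,0],hsv[...,1],hsv[...,2]
        P={}
        for k,m in(('red',((h<8)|(h>172))&(s>150)&(v>60)),('yel',(abs(h-26)<7)&(s>130)&(v>110))):
            y,x=np.nonzero(m);w=s[m]*1.
            px=(np.average(x,weights=w)+x0,np.average(y,weights=w)+y0);P[k]=onz(c,px,.163);print(n,lab,k,len(x),np.round(px,2))
        print('  yel-red along x mm',1e3*(P['yel']-P['red'])[:2]@[np.cos(a),np.sin(a)])
    out.append(cv2.resize(im[y0:y1,x0:x1],(400,480),interpolation=cv2.INTER_CUBIC))
w=ctrl.read_camera('wrist')[:,:,::-1];cv2.imwrite('pics/w4.png',w)
cv2.imwrite('pics/c4.png',np.hstack(out))
pull()
E
```

```text
top before red 37 [357.17 190.3 ]
top before yel 14 [366.72 170.35]
  yel-red along x mm 37.39887307491341
top now red 38 [357.28 190.27]
top now yel 14 [371.18 186.99]
  yel-red along x mm 1.0004222453159786
scene before red 35 [270.82 250.56]
scene before yel 18 [259.83 259.95]
  yel-red along x mm 29.852147664008257
scene now red 35 [270.81 250.55]
scene now yel 21 [260.24 248.55]
  yel-red along x mm -7.001330754639014
t 23.85 p [ 0.5113 -0.2546  0.1126] q [-0.642  0.185  1.929  0.008  1.023 -0.837] F [11.4  2.5 -6.3] op 0.178
level [ 0.43 -0.08  0.  ] y az 10.9
grasp pull mm 36.62 lat -0.28 dz 0.08
```

View pics/c4.png

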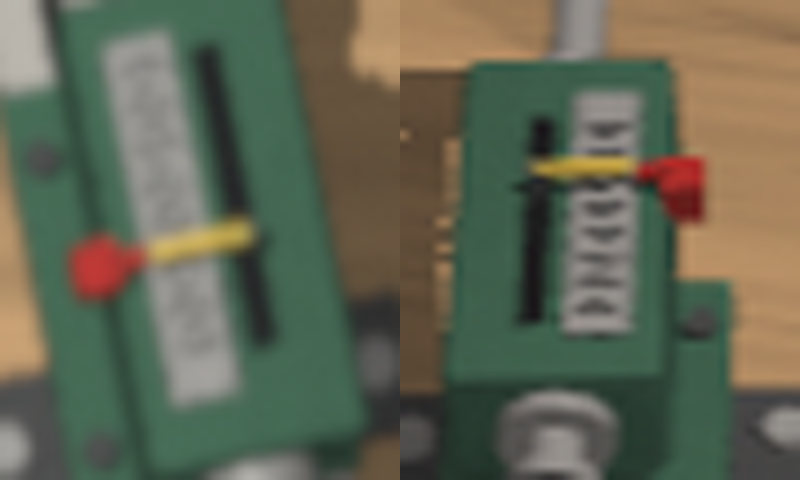

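View pics/w4.png

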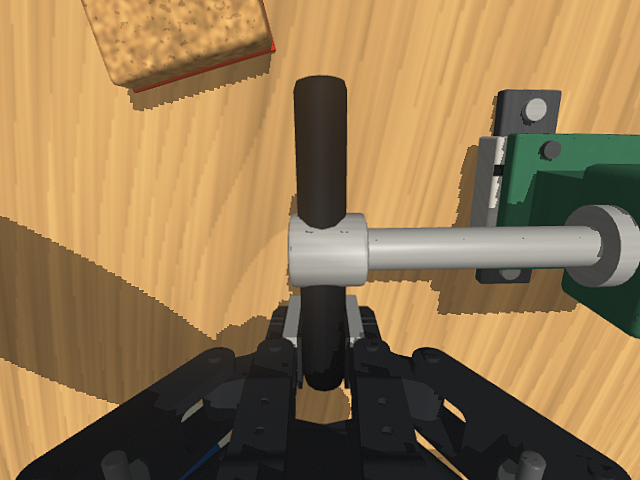

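```bash
python3 - <<'E'
from h import *
a=np.radians(11.1);ex=np.array([np.cos(a),np.sin(a)])
def prof(I,cols,rows,kind):
    B,G,Rr=[I[rows[0]:rows[1],cols[0]:cols[1],i].astype(float) for i in range(3)]
    w=np.clip((np.minimum(Rr,G)-B if kind=='y' else Rr-np.maximum(G,B)),0,None)-15;w=np.clip(w,0,None)
    r=np.arange(*rows)[:,None]
    return [(c,round(float((w[:,i]*r[:,0]).sum()/w[:,i].sum()),2),int(w[:,i].sum())) for i,c in enumerate(range(*cols)) if w[:,i].sum()>20]
for n,yr,yc,rr,rc in(('top',(180,195),(360,378),(184,196),(352,364)),('scene',(243,256),(250,270),(242,258),(262,278))):
    I=cv2.imread(f'pics/{n}4.png');print(n,'y',prof(I,yc,yr,'y'));print(n,'r',prof(I,rc,rr,'r'))
    c=cal(n);p=np.array([.6618,-.1652,.162]);q=p+[-.001*ex[0],-.001*ex[1],0];k=p+[.01*ex[1],-.01*ex[0],0]
    print('px per mm pull',np.diff(proj(c,[p,q]),axis=0),'10mm along -y',np.diff(proj(c,[p,k]),axis=0))
E
```

```text
top y [(363, 188.29, 49), (364, 188.28, 116), (365, 188.22, 149), (366, 188.03, 152), (367, 187.73, 156), (368, 187.55, 164), (369, 187.42, 165), (370, 187.14, 170), (371, 186.92, 185), (372, 186.62, 200), (373, 186.51, 201), (374, 186.37, 197), (375, 186.31, 147), (376, 186.25, 53)]
top r [(354, 190.26, 309), (355, 190.43, 549), (356, 190.27, 653), (357, 190.12, 685), (358, 190.06, 632), (359, 190.11, 475), (360, 189.88, 297), (361, 189.31, 209), (362, 189.03, 153), (363, 188.91, 65)]
px per mm pull [[0.09791651 0.46353942]] 10mm along -y [[ 4.66225468 -0.93700321]]
scene y [(255, 248.74, 61), (256, 248.7, 93), (257, 248.81, 132), (258, 248.75, 150), (259, 248.67, 154), (260, 248.58, 142), (261, 248.51, 136), (262, 248.5, 135), (263, 248.49, 134), (264, 248.48, 135), (265, 248.44, 102), (266, 248.43, 44)]
scene r [(262, 248.5, 28), (263, 248.48, 29), (264, 248.5, 28), (266, 249.22, 59), (267, 249.18, 171), (268, 249.04, 180), (269, 249.58, 342), (270, 250.31, 568), (271, 250.53, 690), (272, 250.13, 805), (273, 250.14, 807), (274, 249.75, 469), (275, 249.59, 347), (276, 249.62, 341), (277, 249.57, 345)]
px per mm pull [[ 0.01718049 -0.30351837]] 10mm along -y [[-4.08900144  0.0483296 ]]
```

```bash
python3 -c "
from h import *
pull();print(ctrl.sign_off())"
```

```text
t 23.85 p [ 0.5113 -0.2546  0.1126] q [-0.642  0.185  1.929  0.008  1.023 -0.837] F [11.4  2.5 -6.3] op 0.178
level [ 0.43 -0.08  0.  ] y az 10.9
grasp pull mm 36.62 lat -0.28 dz 0.08
the job is handed in; nothing more can be done
None
```

The green stain is mixed, and the arm is holding the ram with its pointer at the red marker. I handed the job in at 23.9 s.

- **Jar:** I held it upside down, within about 1.4° of straight, for about 1.5 s. I set it back upright on the mat at (0.548, 0.2035), about 2 mm from where it stood. In the picture afterwards all three jars were upright in their places.
- **Ram:** I gripped the arm of the T-handle on the stand's -y side at 80 N and pulled it out 36.6 mm. The wrist camera put the red marker at 36.6 mm before the pull. The pose settled and held steady at about 12 N of pull.
- **Slip on the way:** Partway through the pull, the spring drew the gripped handle back about 9 mm in 0.4 s. I kept hold of it and pulled it out again.
- **Alignment checks:** The top camera showed the pointer moved 36.4 mm, with its tip within about 0.4 mm of the marker's. The scene camera showed it moved 36.9 mm, but its direct tip-to-tip comparison suggested about 2 mm too far. I put that down to the marker tip sitting slightly lower than the pointer in that slanted view, so I made no correction for it.
- **Red marker:** It did not move in either view.

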